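Second layer of slide mailers, laid crosswise

ROBOT

A 6-joint arm with a two-finger parallel gripper is mounted at the origin on a cart in front of the work surface, level with it; the furniture and walls round the work are solid. World frame = base frame: x ahead of the robot, y to its left, z up, the work surface at z = 0. Lengths are in mm, angles in degrees, forces in N, time in s.
With the tool pointing down it reaches from about 350 to 850 mm from the base axis. Payload 8.1 kg.
Tool frame: the origin (TCP) lies midway between the tips of the shut fingers; the grasp point (between the pads) lies hold_point_z behind it (hold_point_z is the distance from the TCP to the grasp point, in mm); z points along the fingers, x is the direction in which the jaws open and shut, and the axes are right-handed (so a half turn about z gives the same grasp; the last joint's range is limited). The gripper opens to 85 mm and grips with 20 to 120 N. Pads are 22 mm wide; open, the fingers measure 114 mm over their backs; the gripper's body (76 mm by 85 mm) begins 54 mm behind the grasp point. The pads swing forward as they close: fully open they stand 13 mm farther back than shut.
Start: joints at [-4.893, 7.471, 85.268, -0, 87.261, -4.893], TCP at [600.004, 0.022, 231.292] pointing down, gripper open.
Joint ranges: [-169.43, 169.43], [-51.17, 129.36], [1.28, 143.12], [-76.62, 256.62], [0, 156.53], [-152.29, 152.29]. Speed limits (degrees/s): [136.94, 136.94, 159.86, 180, 180, 180].

INTERFACE

Orientations are given as [roll, pitch, yaw] about the fixed x, y, z axes, in that order (R = Rz(yaw) Ry(pitch) Rx(roll)).
In Python, from bench import * gives the robot as it stands.
- The arm moves only by the shell command python3 -m pendant 'ROWS' [OPENING] [FORCE]. ROWS is JSON, a list that holds one entry, the list of rows, each a list of 4 numbers: the shift along the tool's x, y, z normalised to -1 to 1, where 1 is 0.02 m, then the turn about the tool's z normalised to -1 to 1, where 1 is 0.08 rad. A call has exactly 10 rows; each row shifts and turns the pose as measured when the row begins, along the tool's axes as they then stand; what a row does not reach is not made up. A row lasts 1/12 s, in which the tool goes at most 41.7 mm and 7.16 degrees, less where a joint would pass 70% of its speed; a pose out of reach is approached as far as the arm can. A call with a number of a shift or a turn outside -1 to 1 is refused whole. A call with a gripper value outside its range is refused whole. OPENING is the gripper's target within -1 to 1 (fully open at 1, half-way at 0, shut at -1), set as the call begins (- or left out, the last holds). The fingers move at their own pace and stop on an object; FORCE is the grip in N (left out, the last holds). Time passes only in rows, so rows that do not move let the fingers close, or fill a call up. It gives the time, the measured TCP pose, the force and the opening at its end, in the units of the state.
- sense(): the state, without advancing time (a new reading comes with each control period).
- snapshot(name): name is "scene" or "side" or "wrist"; returns the picture (384x512x3 uint8, red, green, blue); there is no depth.
- calibration(name): a dict with "mtx" (3x3 intrinsics, pixels), "world_to_cam" (4x4, takes a point from world to camera coordinates); the wrist camera has in their place "hand_eye" (4x4, takes a point from camera to tool coordinates, whose origin is the TCP and whose axes are the tool frame's). Camera axes: x right, y down, z forward; pixel columns grow to the right and rows downward; lengths in mm; the calibration is good to about 2 mm. The wrist camera is an equidistant fisheye: a pixel r from the principal point sees the ray r / f radians off the axis. A picture is of the moment at which its call begins: read the wrist's pose just before it. calibration takes no time and is no camera call.
- hand_in(): hands the job in, once; it reports no verdict.
The state is a dict: "time": time; "joint_pos": joint angles; "qd": joint speeds; "joint_efforts": joint torques, N m; "tool_pos": TCP position; "tcp_rot": TCP orientation; "ft_force": force on the tool from outside, world axes, zero at the start; "wrist_torque": the same for the moment, N m; "finger_gap": finger opening in mm.
Only numpy, scipy, OpenCV 4.12 (cv2) and the standard library are available. Lean on these libraries where they do the work, as an engineer would, in place of code of your own. Each camera call takes 0.05 s, during which the arm holds its last target.

TASK

Build the second layer on the slatted carrier: lay the two closed slide mailers from the bench flat on top of the two already there, at right angles to them. Put one near each end of the lower pair, with a finger's gap between the two and their ends about flush with the lower pair's outer sides, so that the four make an interlocked square. Leave the mailer that lies with its lid open where it is.

Things in the scene. Friction and masses are not known exactly. Their poses are not given: they have to be found in the camera images.
- mailer_a_center (a point): One closed teal slide mailer, a flat box 35 mm wide (37 over its rim) x 92 mm long x 14 mm high, about 60 g, lying loose on the bench with its lid up. This point is the middle of the box, 7 mm above its underside. x runs across its width (the side to grip, 35 mm), y along its length, z up.
- mailer_b_center (a point): The other closed teal slide mailer, a flat box 35 mm wide (37 over its rim) x 92 mm long x 14 mm high, about 60 g, lying loose on the bench with its lid up. It is just like the first, and either may go to either place. This point is the middle of the box, 7 mm above its underside. x runs across its width (the side to grip, 35 mm), y along its length, z up.
- layer (a point): Middle of the top of the first layer, 34 mm above the bench: two closed mailers of the same size, seated fast on a fixed slatted carrier (136x136x20 mm), lengthwise along this y axis, centre lines at x = -32.5 and +32.5 mm (gap 30). z up. The second layer belongs on it: each mailer lengthwise along this x axis, centred on x = 0, centre lines at about y = +32 and -32 mm, undersides at z = 0 here.
- mailer_open_center (a point): A third teal mailer of the same size whose lid is folded wide open to one side, so that it covers about 72 x 92 mm: not part of the job, leave it on the bench. This point is the middle of its bottom box, 7 mm above the bench; y along its length, the open lid lies on its +x side.
Not all that is in view belongs to the job. What is shaped like the part that bears mailer_b_center but yellow is not meant.

How it is judged (in metres and radians):
At the end, for the whole second after the job is handed in: Both closed mailers rest flat (7 degrees) on the first layer, crosswise within 12 degrees, centred across it within 16 mm, one on each side with its centre line 18 to 47 mm from the layer's middle; the open mailer was never moved by more than 30 mm (z of mailer_a_center in the frame of layer between 0.003 and 0.012 m and angle between the y axis of each of mailer_a_center, mailer_b_center and the x axis of layer, either way round below 0.21 rad and angle between each of mailer_a_center, mailer_b_center's own z axis and vertical below 0.12 rad and linear speed of each of mailer_a, mailer_b below 0.02 m/s and z of mailer_b_center in the frame of layer between 0.003 and 0.012 m and ((x of mailer_a_center in the frame of layer between -0.016 and 0.016 m and y of mailer_a_center in the frame of layer between 0.018 and 0.047 m and x of mailer_b_center in the frame of layer between -0.016 and 0.016 m and y of mailer_b_center in the frame of layer between -0.047 and -0.018 m) or (x of mailer_a_center in the frame of layer between -0.016 and 0.016 m and y of mailer_a_center in the frame of layer between -0.047 and -0.018 m and x of mailer_b_center in the frame of layer between -0.016 and 0.016 m and y of mailer_b_center in the frame of layer between 0.018 and 0.047 m))); the robot touches nothing.
It fails at once if the mailer with the open lid is moved from its place by more than 30 mm (distance of mailer_open_center from where it was at the start of the episode above 0.03 m).
It also fails if it takes over 56 s, if anything falls off the work surface, if the arm or the gripper's body presses on something with over 40 N, if the wrist force passes 120 N, or if a joint passes its speed limit or range.

## Working session

There is one attempt and no reset: what is moved stays moved. The work goes in short steps, Python scripts to look and compute and a shell command to move; the robot and the scene stay as the last step left them, time stands still between calls to the robot, and variables do not carry over. Pictures are saved under pics/ and viewed, and the job is handed in when it is done.

```bash
mkdir -p pics; ls; python3 - <<'E'
from bench import *
import cv2
s=sense(); print(s)
for n in ["scene","side","wrist"]:
    im=snapshot(n); cv2.imwrite(f"pics/{n}0.png",im[:,:,::-1])
    print(n,calibration(n))
E
```

```text
pics
{'time': 0.0, 'joint_pos': array([-4.89199663e+00,  7.51607494e+00,  8.53281413e+01,  1.59188408e-04,
        8.72597612e+01, -4.89418518e+00]), 'qd': array([ 0.0264901 , -0.01707691, -0.03080108, -0.0864794 , -0.12652845,
        0.10525744]), 'joint_efforts': array([-1.90700346e-03, -5.69404185e+01, -5.00557995e+01, -2.19391650e-04,
        1.44415747e-02,  7.24149572e-05]), 'tool_pos': array([5.99470076e+02, 7.98454052e-02, 2.30245237e+02]), 'tcp_rot': array([-1.79990971e+02,  1.03584796e-01,  2.18895555e-03]), 'ft_force': array([-0.33250398,  0.31167307,  0.30139486]), 'wrist_torque': array([ 0.01247907,  0.00638617, -0.02591679]), 'finger_gap': 85.38060619025966}
scene {'mtx': array([[483.5925323 ,   0.        , 256.12236349],
       [  0.        , 483.5925323 , 191.72093224],
       [  0.        ,   0.        ,   1.        ]]), 'world_to_cam': array([[-9.49437206e-01, -3.13306586e-01, -2.01984051e-02,
         4.55169993e+02],
       [-2.08497557e-01,  6.77311021e-01, -7.05534230e-01,
         1.28901926e+02],
       [ 2.34729123e-01, -6.65649130e-01, -7.08387941e-01,
    
[... 457 characters left out ...]
+02],
       [ 3.61487416e-01, -7.58817507e-01, -5.41777481e-01,
         1.01343058e+03],
       [ 0.00000000e+00,  0.00000000e+00,  0.00000000e+00,
         1.00000000e+00]])}
wrist {'mtx': array([[297.31863964,   0.        , 257.18278118],
       [  0.        , 297.31863964, 190.06004751],
       [  0.        ,   0.        ,   1.        ]]), 'hand_eye': array([[ 9.99999421e-01,  1.00353771e-03, -3.88981625e-04,
         5.68282594e-01],
       [-8.64913982e-04,  9.64386167e-01,  2.64496828e-01,
        -6.75504720e+01],
       [ 6.40561040e-04, -2.64496339e-01,  9.64386477e-01,
        -1.43922007e+02],
       [ 0.00000000e+00,  0.00000000e+00,  0.00000000e+00,
         1.00000000e+00]])}
```

View pics/scene0.png

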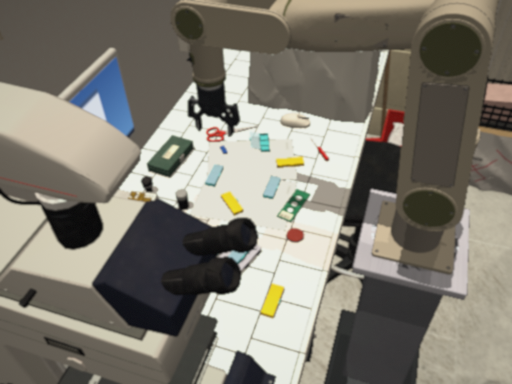

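View pics/side0.png

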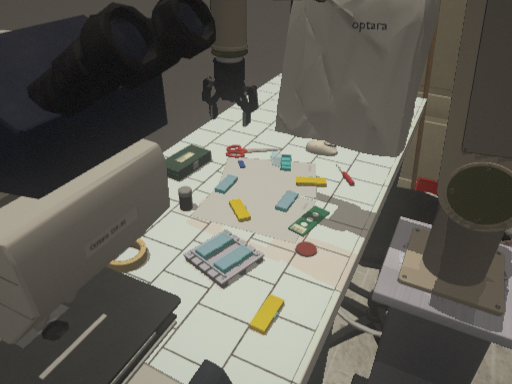

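View pics/wrist0.png

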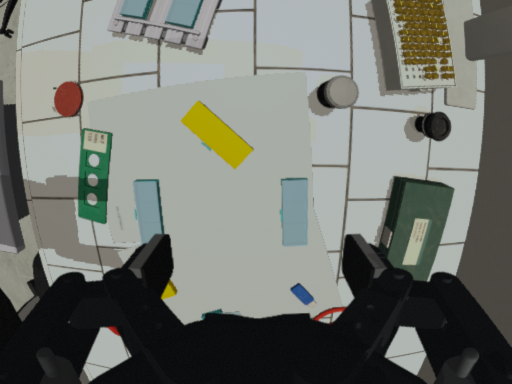

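```bash
python3 -c "
import bench
print([n for n in dir(bench) if not n.startswith('__')]); print(getattr(bench,'hold_point_z',None))"
```

```text
['PlanningError', 'calibration', 'hand_in', 'hold_point_z', 'sense', 'snapshot']
18.700000000000003
```

```bash
cat > h.py <<'E'
from bench import *
import cv2, numpy as np
from scipy.spatial.transform import Rotation as R
def ray(name,uv,st=None):
    c=calibration(name);K=c['mtx'];uv=np.atleast_2d(uv).astype(float)
    x=(uv-[K[0,2],K[1,2]])/K[0,0]
    if name=='wrist':
        r=np.linalg.norm(x,axis=1)+1e-9
        d=np.c_[x*(np.sin(r)/r)[:,None],np.cos(r)]
        H=c['hand_eye'];Rt=R.from_euler('xyz',st['tcp_rot'],degrees=True).as_matrix()
        return Rt@H[:3,3]+st['tool_pos'], d@(Rt@H[:3,:3]).T
    W=c['world_to_cam']
    d=np.c_[x,np.ones(len(x))]@W[:3,:3]
    return -W[:3,:3].T@W[:3,3], d
def plane(name,uv,z,st=None):
    o,d=ray(name,uv,st); return o+d*((z-o[2])/d[:,2])[:,None]
def blobs(name,im,zs,st=None,lo=(80,40,60),hi=(105,255,255),amin=60):
    hsv=cv2.cvtColor(im,cv2.COLOR_RGB2HSV)
    m=cv2.inRange(hsv,lo,hi)
    m=cv2.morphologyEx(m,cv2.MORPH_OPEN,np.ones((2,2)))
    cs,_=cv2.findContours(m,cv2.RETR_EXTERNAL,cv2.CHAIN_APPROX_NONE)
    for c in cs:
        if cv2.contourArea(c)<amin: continue
        c=c[:,0]; u=c.mean(0)
        for z in zs:
            p=plane(name,c,z,st)[:,:2].astype(np.float32)
            (cx,cy),(w,h),a=cv2.minAreaRect(p)
            if w>h: w,h,a=h,w,a+90   # a now: dir of short side ; long = a+90
            la=(a+90+90)%180-90
            print(name,'px',u.round(),'z',z,'c',round(cx,1),round(cy,1),'short %.1f long %.1f longdir %.1f'%(w,h,la))
    return m
E
python3 - <<'E'
from h import *
s=sense()
for n in ["wrist","side","scene"]:
    im=cv2.imread(f"pics/{n}0.png")[:,:,::-1].copy()
    m=blobs(n,im,(14,34),s)
    cv2.imwrite(f"pics/m_{n}.png",m)
im=cv2.imread("pics/wrist0.png")
cv2.imwrite("pics/c1.png",cv2.resize(im[160:330,100:340],None,fx=3.2,fy=3.2,interpolation=2))
im=cv2.imread("pics/side0.png")
cv2.imwrite("pics/c2.png",cv2.resize(im[140:290,170:350],None,fx=4,fy=4,interpolation=2))
E
```

```text
wrist px [149. 210.] z 14 c 452.8 -64.1 short 41.2 long 92.8 longdir -90.0
wrist px [149. 210.] z 34 c 461.0 -56.8 short 38.9 long 87.6 longdir -90.0
wrist px [295. 212.] z 14 c 648.1 -62.9 short 35.7 long 93.3 longdir -87.0
wrist px [295. 212.] z 34 c 645.4 -55.7 short 33.7 long 88.1 longdir -87.0
wrist px [185.  13.] z 14 c 510.1 196.3 short 38.5 long 40.7 longdir 73.6
wrist px [185.  13.] z 34 c 515.1 189.2 short 36.4 long 38.4 longdir 73.6
wrist px [137.   8.] z 14 c 444.3 208.8 short 27.2 long 43.3 longdir -9.9
wrist px [137.   8.] z 34 c 452.9 201.0 short 25.7 long 40.9 longdir -9.9
side px [234. 263.] z 14 c 449.2 238.5 short 37.7 long 97.1 longdir 53.1
side px [234. 263.] z 34 c 438.9 257.7 short 36.5 long 94.2 longdir 53.1
side px [215. 250.] z 14 c 512.3 218.8 short 39.7 long 97.9 longdir 53.0
side px [215. 250.] z 34 c 500.1 238.6 short 38.5 long 95.0 longdir 53.0
side px [286. 163.] z 14 c 531.3 -255.0 short 33.6 long 102.7 longdir -68.8
side px [286. 163.] z 34 c 518.5 -221.3 short 32.6 long 99.6 longdir -68.8
scene px [239. 256.] z 14 c 455.2 228.6 short 37.0 long 47.3 longdir 78.5
scene px [239. 256.] z 34 c 449.2 242.7 short 36.3 long 46.4 longdir 78.5
scene px [272. 189.] z 14 c 442.0 -54.2 short 30.7 long 87.7 longdir 89.1
scene px [272. 189.] z 34 c 436.2 -34.9 short 30.1 long 86.0 longdir 89.1
scene px [215. 177.] z 14 c 638.1 -52.9 short 31.2 long 89.0 longdir -88.0
scene px [215. 177.] z 34 c 628.7 -33.6 short 30.6 long 87.4 longdir -88.0
scene px [265. 143.] z 14 c 534.9 -263.3 short 31.9 long 88.3 longdir -72.1
scene px [265. 143.] z 34 c 527.4 -240.1 short 31.3 long 86.7 longdir -72.1
```

View pics/c1.png

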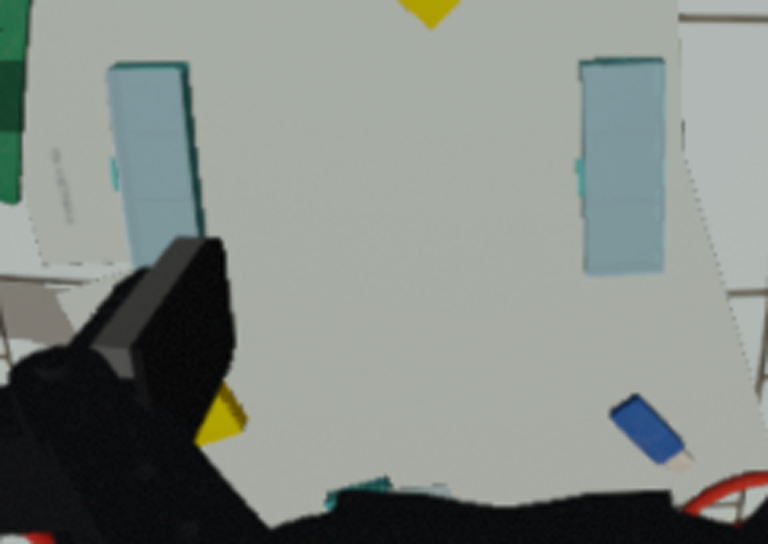

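View pics/c2.png

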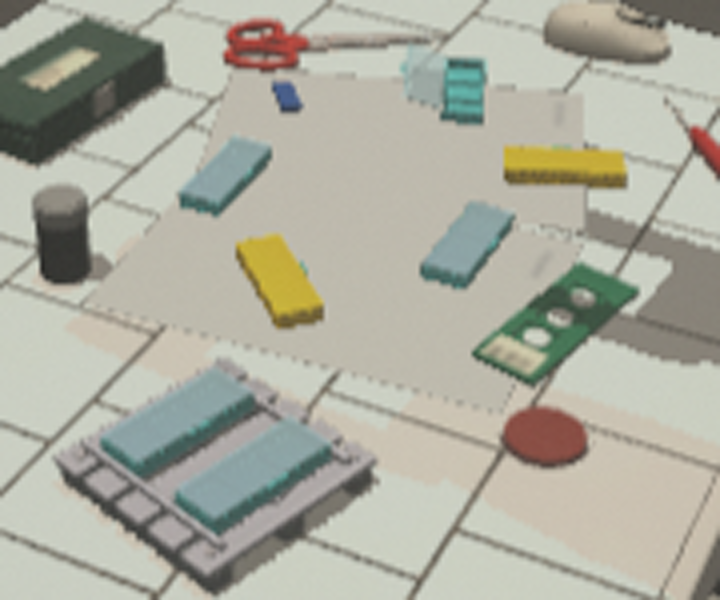

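```bash
python3 - <<'E'
from h import *
s=sense()
im=cv2.imread("pics/wrist0.png")[:,:,::-1].copy()
hsv=cv2.cvtColor(im,cv2.COLOR_RGB2HSV)
print(hsv[210,288:310:2].tolist(), hsv[181:186,295].tolist(),hsv[12,140].tolist(), hsv[12,185].tolist())
blobs('wrist',im,(14,34),s,lo=(85,35,130),hi=(110,110,255))
im=cv2.imread("pics/side0.png")[:,:,::-1].copy()
hsv=cv2.cvtColor(im,cv2.COLOR_RGB2HSV)
print(hsv[201,287].tolist(),hsv[184,227].tolist(),hsv[260,235].tolist())
blobs('side',im,(14,34),s,lo=(85,25,120),hi=(110,105,255))
im=cv2.imread("pics/scene0.png")[:,:,::-1].copy()
blobs('scene',im,(14,),s,lo=(85,25,120),hi=(110,105,255))
E
```

```text
[[95, 51, 156], [95, 49, 156], [95, 51, 156], [95, 51, 156], [95, 51, 156], [96, 52, 157], [96, 52, 157], [96, 52, 157], [96, 50, 157], [96, 51, 156], [72, 15, 171]] [[96, 53, 155], [96, 52, 158], [96, 52, 158], [97, 52, 158], [96, 50, 157]] [96, 50, 157] [96, 52, 157]
wrist px [147. 210.] z 14 c 451.1 -64.6 short 36.1 long 88.5 longdir -89.6
wrist px [147. 210.] z 34 c 459.4 -57.3 short 34.1 long 83.6 longdir -89.6
wrist px [296. 213.] z 14 c 649.3 -64.4 short 33.4 long 91.3 longdir -86.9
wrist px [296. 213.] z 34 c 646.6 -57.1 short 31.5 long 86.3 longdir -86.9
wrist px [184.  12.] z 14 c 508.2 198.0 short 34.9 long 36.9 longdir 74.0
wrist px [184.  12.] z 34 c 513.3 190.8 short 32.9 long 34.8 longdir 74.0
wrist px [134.   7.] z 14 c 440.8 211.5 short 23.0 long 36.2 longdir -10.1
wrist px [134.   7.] z 34 c 449.7 203.5 short 21.8 long 34.2 longdir -10.1
[90, 36, 165] [91, 37, 167] [92, 38, 167]
side px [233. 258.] z 14 c 463.5 224.7 short 37.1 long 94.6 longdir 71.8
side px [233. 258.] z 34 c 452.7 244.3 short 36.0 long 91.8 longdir 71.8
side px [214. 245.] z 14 c 527.1 205.5 short 37.4 long 95.1 longdir 72.0
side px [214. 245.] z 34 c 514.5 225.6 short 36.3 long 92.3 longdir 72.0
side px [287. 201.] z 14 c 443.5 -57.3 short 35.9 long 89.6 longdir -89.9
side px [287. 201.] z 34 c 433.4 -29.4 short 34.8 long 87.0 longdir -89.9
side px [227. 183.] z 14 c 639.8 -55.1 short 34.6 long 87.9 longdir -88.0
side px [227. 183.] z 34 c 623.8 -27.3 short 33.5 long 85.3 longdir -88.0
scene px [238. 256.] z 14 c 456.7 228.2 short 38.8 long 40.1 longdir -12.4
scene px [272. 188.] z 14 c 443.8 -58.4 short 32.0 long 93.2 longdir 90.0
scene px [215. 176.] z 14 c 640.1 -57.1 short 31.6 long 94.0 longdir -88.0
scene px [ 97. 105.] z 14 c 1230.2 -272.9 short 78.7 long 199.1 longdir -50.0
```

```bash
python3 -m pendant '[[[0.3,0.4,0.6,-0.06],[0.3,0.4,0.6,-0.06],[0.3,0.4,0.6,-0.06],[0.3,0.4,0.6,-0.06],[0.3,0.4,0.6,-0.06],[0.3,0.4,0.6,-0.06],[0.3,0.4,0.6,-0.06],[0.3,0.4,0.6,-0.06],[0,0,0,0],[0,0,0,0]]]' 1 40
python3 - <<'E'
from h import *
s=sense(); print(s['tool_pos'],s['tcp_rot'],s['time'])
im=snapshot('wrist'); cv2.imwrite('pics/w1.png',im[:,:,::-1])
blobs('wrist',im,(14,),s,lo=(85,35,130),hi=(110,110,255))
im=snapshot('side'); cv2.imwrite('pics/s1.png',cv2.resize(im[80:240,150:350,::-1],None,fx=3.5,fy=3.5))
blobs('side',im,(14,),s,lo=(85,25,120),hi=(110,105,255))
E
```

```text
time: 0.98
tool_pos: [649.2, -72.9, 114.0]
tcp_rot: [-179.9, 0.8, 2.3]
ft_force: [0.0, 0.9, 0.0]
finger_gap: 85.3
[649.15679948 -72.89746085 113.992092  ] [-179.88611694    0.75974328    2.29959316] 0.9833
wrist px [ 62. 174.] z 14 c 451.6 -65.5 short 33.4 long 91.8 longdir -89.8
wrist px [259. 178.] z 14 c 648.8 -63.4 short 34.2 long 91.1 longdir -87.5
side px [233. 258.] z 14 c 463.6 224.7 short 37.4 long 94.5 longdir 72.3
side px [214. 245.] z 14 c 527.1 205.5 short 37.4 long 95.1 longdir 72.0
side px [287. 201.] z 14 c 444.8 -57.1 short 33.4 long 88.4 longdir -89.9
side px [227. 183.] z 14 c 639.8 -55.8 short 34.6 long 89.3 longdir -88.0
```

View pics/w1.png

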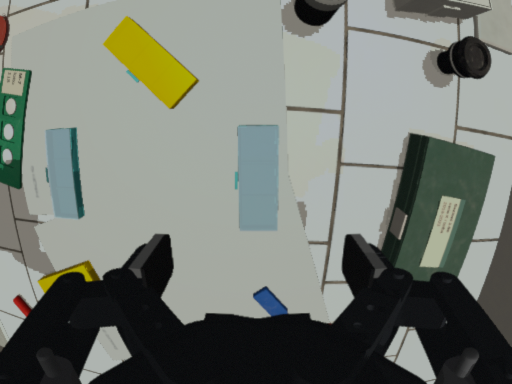

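View pics/s1.png

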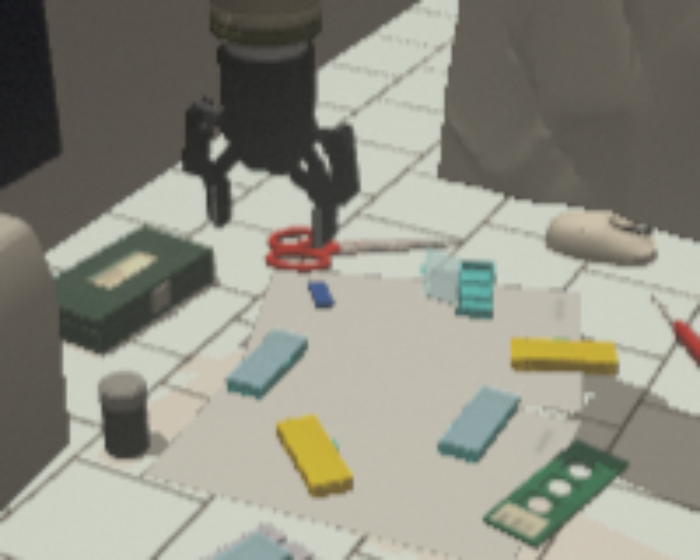

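```bash
python3 -m pendant '[[[0,-0.15,0.4,0],[0,-0.15,0.5,0],[0,-0.1,0.5,0],[0,-0.05,0.5,0],[0,0,0.5,0],[0,0,0.5,0],[0,0,0.4,0],[0,0,0.2,0],[0,0,0,0],[0,0,0,0]]]' 
python3 - <<'E'
from h import *
s=sense(); print(s['tool_pos'],s['tcp_rot'],s['time'])
im=snapshot('wrist'); cv2.imwrite('pics/w2.png',im[:,:,::-1])
blobs('wrist',im,(14,),s,lo=(85,35,130),hi=(110,110,255))
print(sense()['tool_pos'],sense()['tcp_rot'])
E
```

```text
time: 1.92
tool_pos: [647.9, -59.9, 39.1]
tcp_rot: [-179.9, 0.6, 2.5]
ft_force: [0.0, -0.3, -0.1]
finger_gap: 85.3
[647.91120103 -59.88797134  39.06261712] [-179.90334554    0.58536821    2.48876061] 1.9167
wrist px [259. 221.] z 14 c 649.1 -63.6 short 33.6 long 90.7 longdir -87.4
wrist px [ 15. 209.] z 14 c 450.2 -65.6 short 34.9 long 91.1 longdir -89.9
[647.88295463 -59.8971038   39.11011622] [-179.90023452    0.58779926    2.48388001]
```

View pics/w2.png

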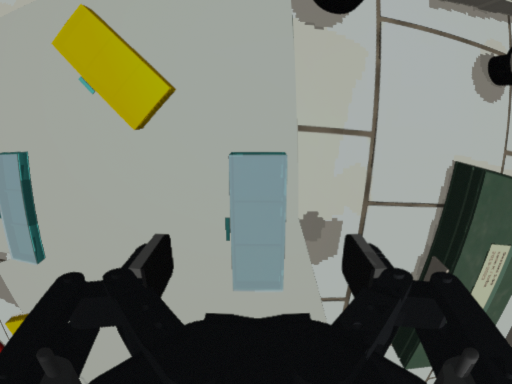

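```bash
python3 -m pendant '[[[0.03,0.08,0.2,0],[0.02,0.05,0.25,0],[0.02,0.03,0.3,0],[0,0,0.3,0],[0,0,0.25,0],[0,0,0.15,0],[0,0,0.08,0],[0,0,0,0],[0,0,0,0],[0,0,0,0]]]'
```

```text
time: 2.8
tool_pos: [650.8, -64.1, 7.0]
tcp_rot: [-179.9, 0.4, 2.4]
ft_force: [0.7, 0.1, -0.4]
finger_gap: 85.5
```

Now lower 3 mm further, then close.

```bash
python3 -m pendant '[[[-0.05,0,0.08,0],[-0.02,0,0.08,0],[0,0,0,0],[0,0,0,0],[0,0,0,0],[0,0,0,0],[0,0,0,0],[0,0,0,0],[0,0,0,0],[0,0,0,0]]]'
python3 -m pendant '[[[0,0,0,0],[0,0,0,0],[0,0,0,0],[0,0,0,0],[0,0,0,0],[0,0,0,0],[0,0,0,0],[0,0,0,0],[0,0,0,0],[0,0,0,0]]]' -1 40
```

```text
time: 3.63
tool_pos: [650.2, -64.2, 5.0]
tcp_rot: [-180.0, 0.3, 2.5]
ft_force: [-0.2, -0.6, 0.5]
finger_gap: 85.1
time: 4.47
tool_pos: [650.5, -64.3, 5.3]
tcp_rot: [-180.0, 0.3, 2.5]
ft_force: [-0.3, 0.1, 0.1]
finger_gap: 33.0
```

```bash
python3 -m pendant '[[[0,0,0,0],[0,0,0,0],[0,0,-0.1,0],[0,0,-0.2,0],[0,0,-0.4,0],[0,0,-0.5,0],[0,0,-0.5,0],[0,0,-0.4,0],[0,0,-0.2,0],[0,0,0,0]]]'
python3 - <<'E'
from h import *
s=sense(); print(s['tool_pos'],s['tcp_rot'],s['time'],s['ft_force'])
im=snapshot('wrist'); cv2.imwrite('pics/w3.png',im[:,:,::-1])
im=snapshot('side'); cv2.imwrite('pics/s3.png',cv2.resize(im[80:240,150:350,::-1],None,fx=3.5,fy=3.5))
E
```

```text
time: 5.3
tool_pos: [650.9, -64.3, 57.1]
tcp_rot: [-180.0, 0.2, 2.5]
ft_force: [0.3, -0.1, -0.9]
finger_gap: 32.8
[650.86657651 -64.2715293   57.06919952] [-179.98323264    0.225819      2.4593702 ] 5.3 [ 0.28572181 -0.0511     -0.88327642]
```

View pics/w3.png

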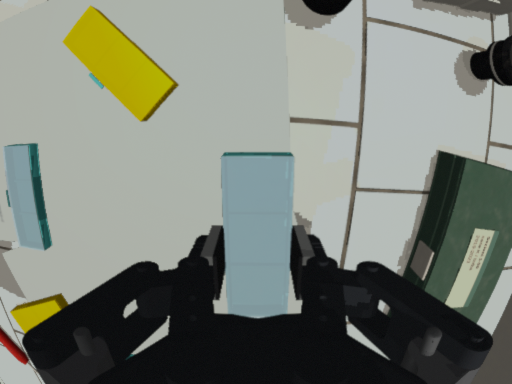

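View pics/s3.png

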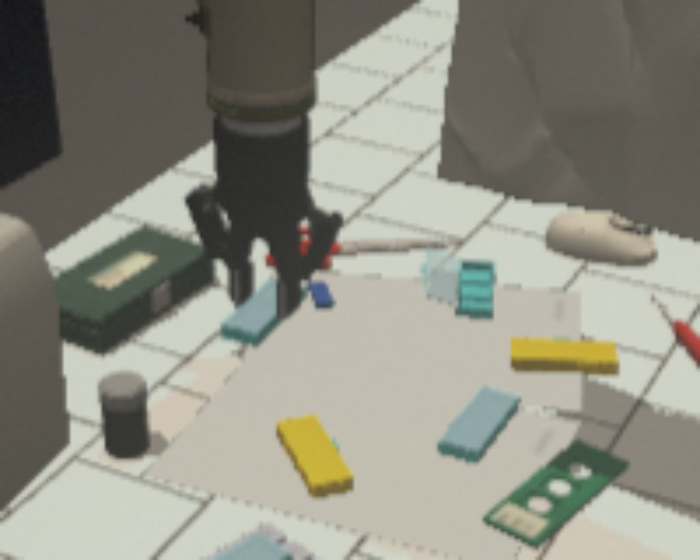

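```bash
python3 - <<'E'
from h import *
def tri(a,b):
    o1,d1=ray('scene',a);o2,d2=ray('side',b);d1=d1[0]/np.linalg.norm(d1);d2=d2[0]/np.linalg.norm(d2)
    t=np.linalg.lstsq(np.c_[d1,-d2],o2-o1,rcond=None)[0]
    p,q=o1+d1*t[0],o2+d2*t[1]; print(((p+q)/2).round(),np.linalg.norm(p-q).round(1))
for a,b in [((245,235),(195,22)),((230,275),(110,58)),((245,235),(110,58)),((272,189),(287,201))]: tri(a,b)
E
```

```text
[273. 628. 628.] 0.2
[277. 695. 623.] 19.6
[290. 655. 622.] 62.4
[442. -46.  19.] 1.2
```

```bash
python3 -m pendant '[[[-0.2,-0.3,-0.6,0],[-0.5,-0.6,-0.6,0],[-0.8,-0.9,-0.6,0],[-0.9,-1,-0.6,0],[-0.9,-1,-0.6,0],[-0.9,-1,-0.5,0],[-0.9,-1,-0.4,0],[-0.7,-0.8,-0.2,0],[-0.4,-0.4,0,0],[0,0,0,0]]]'
python3 -m pendant '[[[0,0,0,0],[0,0,0,0],[0,0,0,0],[0,0,0,0],[0,0,0,0],[0,0,0,0],[0,0,0,0],[0,0,0,0],[0,0,0,0],[0,0,0,0]]]'
cat > look.py <<'E'
from h import *
import sys
s=sense(); print(s['tool_pos'],s['tcp_rot'],s['time'],s['ft_force'])
im=snapshot('wrist'); cv2.imwrite(f'pics/{sys.argv[1]}.png',im[:,:,::-1])
blobs('wrist',im,[float(a) for a in sys.argv[2:]],s,lo=(85,35,130),hi=(110,110,255))
E
python3 look.py w4 34
```

```text
time: 6.23
tool_pos: [511.4, 74.6, 135.1]
tcp_rot: [-179.9, 0.9, 2.3]
ft_force: [0.1, -0.3, -1.6]
finger_gap: 32.5
time: 7.07
tool_pos: [513.1, 70.6, 131.9]
tcp_rot: [-180.0, 1.1, 2.1]
ft_force: [-0.7, -0.2, -0.5]
finger_gap: 33.1
[513.0845099   70.5646079  131.93648301] [-179.9635944     1.05779412    2.07110508] 7.0667 [-0.69521845 -0.17266489 -0.52838197]
wrist px [258. 233.] z 34.0 c 514.4 18.4 short 60.2 long 163.6 longdir -87.7
wrist px [271.  32.] z 34.0 c 517.2 207.3 short 35.3 long 67.7 longdir 73.0
wrist px [193.  21.] z 34.0 c 452.7 215.6 short 33.5 long 44.8 longdir 72.8
```

View pics/w4.png

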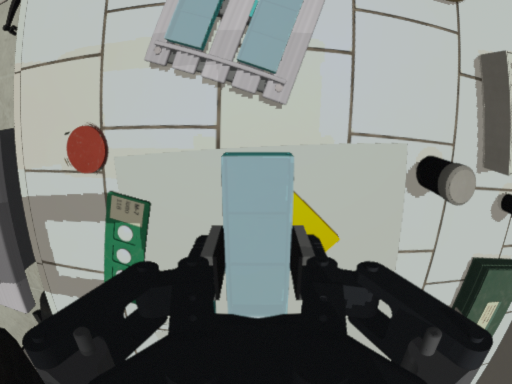

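```bash
python3 -m pendant '[[[-0.05,-0.3,-0.2,0],[-0.1,-0.5,-0.2,0],[-0.1,-0.6,-0.2,0],[-0.1,-0.6,-0.2,0],[-0.1,-0.6,-0.1,0],[-0.1,-0.5,-0.1,0],[0,-0.3,0,0],[0,0,0,0],[0,0,0,0],[0,0,0,0]]]'
python3 look.py w5 34
```

```text
time: 7.95
tool_pos: [498.3, 148.1, 156.7]
tcp_rot: [-179.9, 0.9, 2.2]
ft_force: [-0.6, 0.0, -0.3]
finger_gap: 32.9
[498.33055906 148.13220793 156.66828857] [-179.86966941    0.88975008    2.24982019] 7.95 [-0.58943673  0.00650079 -0.33149163]
wrist px [258. 234.] z 34.0 c 500.7 84.1 short 67.9 long 180.3 longdir -87.9
wrist px [288. 107.] z 34.0 c 521.3 218.5 short 34.1 long 92.2 longdir 72.2
wrist px [220.  85.] z 34.0 c 459.2 238.1 short 34.8 long 91.9 longdir 72.7
```

View pics/w5.png

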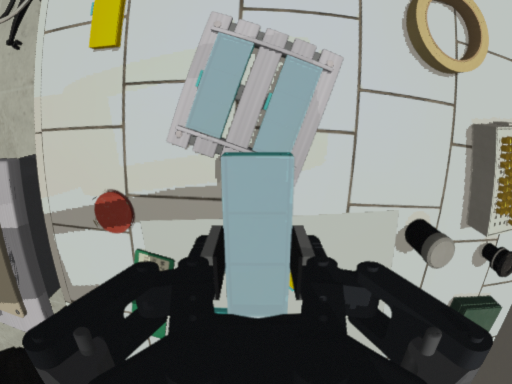

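```bash
python3 -m pendant '[[[0,0,0,-0.5],[0,0,0,-0.9],[0,0,0,-0.9],[0,0,0,-0.9],[0,0,0,-0.9],[0,0,0,-0.9],[0,0,0,-0.9],[0,0,0,-0.9],[0,0,0,-0.5],[0,0,0,0]]]'
python3 -m pendant '[[[0,0,0,-0.5],[0,0,0,-0.9],[0,0,0,-0.9],[0,0,0,-0.9],[0,0,0,-0.9],[0,0,0,-0.9],[0,0,0,-0.9],[0,0,0,-0.5],[0,0,0,0],[0,0,0,0]]]'
python3 look.py w6 34
```

```text
time: 8.83
tool_pos: [498.4, 141.3, 153.9]
tcp_rot: [-179.4, 1.0, 36.8]
ft_force: [0.4, -0.4, -0.6]
finger_gap: 32.9
time: 9.67
tool_pos: [498.4, 135.9, 151.9]
tcp_rot: [-178.8, 0.7, 66.2]
ft_force: [-0.4, -0.5, -1.4]
finger_gap: 32.9
[498.44525632 135.93784602 151.88506372] [-178.82862278    0.69194145   66.17158073] 9.6667 [-0.38792834 -0.5008782  -1.35173472]
wrist px [ 86. 215.] z 34.0 c 451.6 -47.5 short 31.8 long 84.4 longdir -90.0
wrist px [258. 233.] z 34.0 c 552.8 112.6 short 65.5 long 174.5 longdir -23.6
wrist px [348. 174.] z 34.0 c 521.4 219.6 short 33.9 long 91.1 longdir 72.1
wrist px [343. 104.] z 34.0 c 459.2 239.4 short 35.1 long 91.5 longdir 72.8
```

```bash
python3 -m pendant '[[[0.3,-0.1,0,-0.3],[0.6,-0.2,0,-0.4],[0.8,-0.25,0,-0.4],[0.9,-0.27,0.2,-0.2],[0.9,-0.27,0.3,0],[0.9,-0.27,0.4,0],[0.7,-0.2,0.4,0],[0.4,-0.1,0.3,0],[0.1,0,0.2,0],[0,0,0,0]]]'
cat > to.py <<'E'
from h import *
import sys
tx,ty,tz,yw=map(float,sys.argv[1:])
s=sense();Rt=R.from_euler('xyz',s['tcp_rot'],degrees=True).as_matrix()
d=Rt.T@(np.array([tx,ty,tz])-s['tool_pos'])
print('tool shift units',(d/20).round(2),'turn units',round(-np.radians(yw-s['tcp_rot'][2])/0.08,2))
E
python3 to.py 500.2 260.5 70 72.5
```

```text
time: 10.55
tool_pos: [503.4, 265.1, 114.6]
tcp_rot: [-178.8, 0.4, 72.7]
ft_force: [0.6, -0.8, -1.5]
finger_gap: 33.0
tool shift units [-0.25 -0.04  2.23] turn units 0.05
```

```bash
python3 -m pendant '[[[-0.1,0,0.3,0],[-0.1,0,0.4,0],[-0.05,0,0.5,0],[0,0,0.5,0],[0,0,0.5,0],[0,0,0.4,0],[0,0,0.25,0],[0,0,0.1,0],[0,0,0,0],[0,0,0,0]]]'
python3 look.py w7 34
python3 to.py 500.2 260.5 40 72.5
```

```text
time: 11.38
tool_pos: [500.1, 255.8, 48.5]
tcp_rot: [-178.8, 0.5, 72.6]
ft_force: [0.3, 0.2, -0.9]
finger_gap: 32.8
[500.08065023 255.81891433  48.46442756] [-178.77545905    0.52060552   72.55425048] 11.3833 [ 0.29741512  0.16776489 -0.88179783]
wrist px [164. 257.] z 34.0 c 504.3 194.6 short 15.2 long 33.1 longdir 72.9
wrist px [232. 202.] z 34.0 c 498.5 228.9 short 94.7 long 114.6 longdir -17.4
tool shift units [ 0.22 -0.06  0.43] turn units 0.01
```

View pics/w7.png

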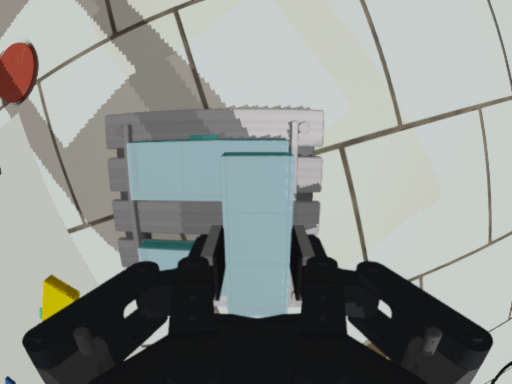

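```bash
python3 -m pendant '[[[0.08,0,0.05,0],[0.08,-0.02,0.05,0],[0.05,-0.02,0.05,0],[0,0,0.05,0],[0,0,0.05,0],[0,0,0.05,0],[0,0,0.05,0],[0,0,0,0],[0,0,0,0],[0,0,0,0]]]'
python3 to.py 500.2 260.5 40 72.5
```

```text
time: 12.27
tool_pos: [502.3, 261.8, 43.4]
tcp_rot: [-179.0, 0.3, 72.6]
ft_force: [0.2, 0.8, -0.8]
finger_gap: 32.6
tool shift units [-0.09 -0.08  0.17] turn units 0.02
```

```bash
python3 -m pendant '[[[-0.05,-0.05,0.05,0],[0,0,0.05,0],[0,0,0.05,0],[0,0,0.05,0],[0,0,0.05,0],[0,0,0.03,0],[0,0,0,0],[0,0,0,0],[0,0,0,0],[0,0,0,0]]]'
python3 to.py 500.2 260.5 39 72.5
```

```text
time: 13.1
tool_pos: [501.5, 261.3, 40.0]
tcp_rot: [-179.0, 0.3, 72.6]
ft_force: [0.0, -1.0, 0.8]
finger_gap: 33.3
tool shift units [-0.06 -0.05  0.05] turn units 0.02
```

```bash
python3 -m pendant '[[[-0.02,-0.03,0.04,0],[0,0,0.04,0],[0,0,0.03,0],[0,0,0,0],[0,0,0,0],[0,0,0,0],[0,0,0,0],[0,0,0,0],[0,0,0,0],[0,0,0,0]]]'
python3 to.py 500.2 260.5 39 72.5
```

```text
time: 13.93
tool_pos: [501.7, 261.4, 39.7]
tcp_rot: [-179.1, 0.2, 72.6]
ft_force: [-0.8, -0.8, 2.4]
finger_gap: 32.5
tool shift units [-0.07 -0.06  0.04] turn units 0.02
```

```bash
python3 -m pendant '[[[0,0,0,0],[0,0,0,0],[0,0,0,0],[0,0,0,0],[0,0,0,0],[0,0,0,0],[0,0,0,0],[0,0,0,0],[0,0,0,0],[0,0,0,0]]]' 0.1
python3 -m pendant '[[[0,0,-0.1,0],[0,0,-0.2,0],[0,0,-0.4,0],[0,0,-0.5,0],[0,0,-0.6,0],[0,0,-0.6,0],[0,0,-0.5,0],[0,0,-0.3,0],[0,0,0,0],[0,0,0,0]]]'
python3 look.py w8 48
python3 -c "
from h import *
im=snapshot('side');cv2.imwrite('pics/s8.png',cv2.resize(im[140:290,170:350,::-1],None,fx=4,fy=4))"
```

```text
time: 14.77
tool_pos: [501.0, 261.2, 38.5]
tcp_rot: [-179.1, 0.3, 72.6]
ft_force: [-0.1, -0.0, -0.5]
finger_gap: 46.8
time: 15.6
tool_pos: [503.9, 261.8, 112.9]
tcp_rot: [-179.3, 0.1, 72.6]
ft_force: [-0.7, 0.5, -0.9]
finger_gap: 47.0
[503.90040615 261.84172012 112.91061531] [-1.79297256e+02  9.74366178e-02  7.25952427e+01] 15.6 [-0.70305645  0.47399609 -0.89981508]
wrist px [  6. 225.] z 48.0 c 451.6 4.7 short 28.3 long 36.5 longdir -89.7
wrist px [222. 187.] z 48.0 c 490.7 235.7 short 92.8 long 96.7 longdir -17.4
```

View pics/w8.png

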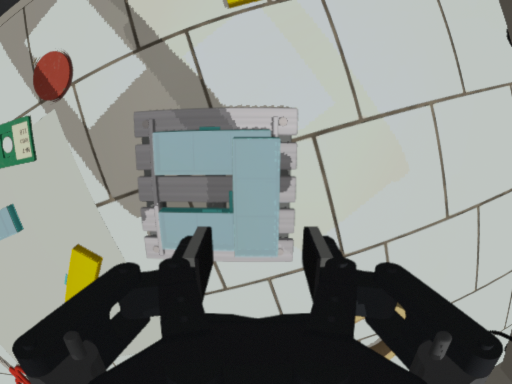

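View pics/s8.png

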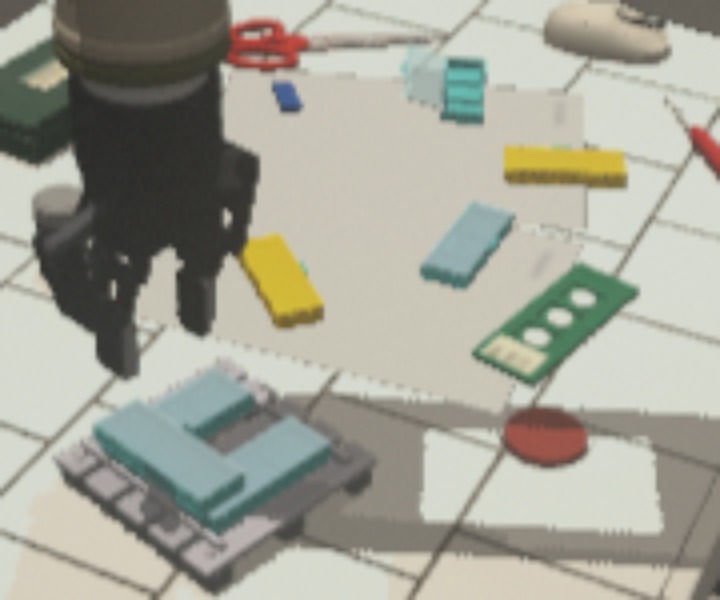

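```bash
python3 -m pendant '[[[-0.4,0.05,-0.2,0],[-0.8,0.1,-0.2,0],[-1,0.15,0,0],[-1,0.15,0,0],[-1,0.15,0,0],[-1,0.15,0,0],[-1,0.15,0,0],[-1,0.15,0,0],[-1,0.15,0,0],[-1,0.15,0,0]]]' 1
python3 to.py 451.5 -60 115 72.5
```

```text
time: 16.53
tool_pos: [466.7, 68.9, 114.7]
tcp_rot: [-178.6, 0.5, 72.9]
ft_force: [0.5, 0.1, 0.7]
finger_gap: 85.7
tool shift units [-6.38  1.17  0.02] turn units 0.1
```

```bash
python3 -m pendant '[[[-0.64,0.12,0,0.5],[-0.63,0.15,0,0.8],[-0.62,0.2,0,0.8],[-0.6,0.25,0,0.8],[-0.58,0.3,0,0.8],[-0.55,0.35,0,0.8],[-0.52,0.4,0,0.8],[-0.3,0.3,0,0.8],[-0.1,0.1,0,0.5],[0,0,0,0]]]' 1
python3 to.py 451.2 -65.5 60 0
```

```text
time: 17.37
tool_pos: [450.1, -46.2, 109.2]
tcp_rot: [-178.6, 1.8, 40.9]
ft_force: [-0.4, 0.5, -0.1]
finger_gap: 85.5
tool shift units [-0.51  0.82  2.46] turn units 8.92
```

```bash
python3 -m pendant '[[[-0.1,0.1,0,0.6],[-0.1,0.1,0,1],[0,0.1,0,1],[0,0.1,0,1],[0,0.1,0,1],[0,0.1,0,1],[0,0.05,0,1],[0,0,0,0.8],[0,0,0,0.3],[0,0,0,0]]]' 1
python3 look.py w9 14
python3 to.py 451.2 -65.5 40 0
```

```text
time: 18.2
tool_pos: [447.0, -59.9, 104.5]
tcp_rot: [-179.8, 2.9, 4.8]
ft_force: [-0.1, -0.5, -0.2]
finger_gap: 85.4
[446.97793602 -59.92488505 104.49334875] [-179.75569809    2.93376888    4.76323501] 18.2 [-0.06467299 -0.48660622 -0.16108183]
wrist px [268. 197.] z 14.0 c 451.8 -65.4 short 34.5 long 91.6 longdir -89.6
tool shift units [0.36 0.31 3.2 ] turn units 1.06
```

View pics/w9.png

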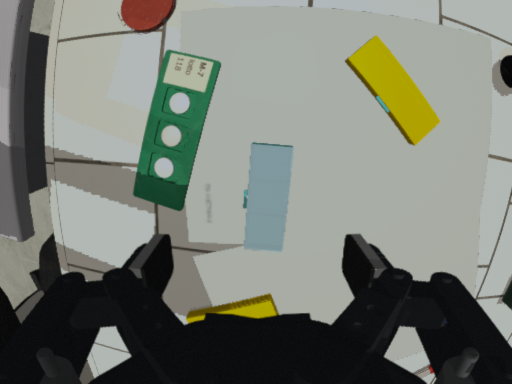

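```bash
python3 -m pendant '[[[0.05,0.05,0.2,0.3],[0.1,0.08,0.4,0.4],[0.1,0.08,0.5,0.3],[0.05,0.05,0.5,0],[0,0,0.5,0],[0,0,0.4,0],[0,0,0.2,0],[0,0,0.1,0],[0,0,0,0],[0,0,0,0]]]' 1
python3 look.py w10 14
python3 to.py 451.6 -65.5 5 0.3
python3 - <<'E'
from h import *
s=sense()
s['tool_pos']=np.array([446.98,-59.92,104.49]);s['tcp_rot']=np.array([-179.756,2.934,4.763])
print(plane('wrist',[(135,195),(182,212),(188,312),(278,315)],10,s).round())
E
```

```text
time: 19.08
tool_pos: [448.1, -64.4, 40.8]
tcp_rot: [-179.9, 3.2, 0.4]
ft_force: [0.3, 0.7, 0.8]
finger_gap: 85.3
[448.08995232 -64.40689641  40.76253158] [-179.90955611    3.19125881    0.40930494] 19.0833 [0.27470281 0.68879956 0.79972764]
wrist px [265. 216.] z 14.0 c 452.0 -65.2 short 33.6 long 91.3 longdir -89.6
tool shift units [0.27 0.06 1.78] turn units 0.02
[[ 332.  -73.   10.]
 [ 378.  -84.   10.]
 [ 382. -195.   10.]
 [ 474. -185.   10.]]
```

View pics/w10.png

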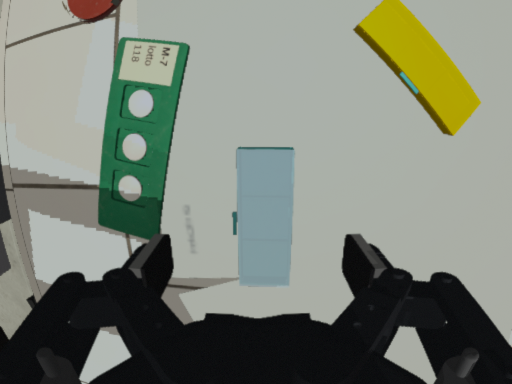

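```bash
python3 -m pendant '[[[0.06,0.02,0.15,0],[0.06,0.02,0.2,0],[0.05,0,0.25,0],[0.05,0,0.25,0],[0.03,0,0.25,0],[0,0,0.2,0],[0,0,0.1,0],[0,0,0.05,0],[0,0,0,0],[0,0,0,0]]]' 0.4
python3 to.py 451.9 -65.3 5 0.3
```

```text
time: 19.97
tool_pos: [453.2, -65.5, 9.7]
tcp_rot: [-179.9, 3.0, 0.4]
ft_force: [0.3, -0.3, -0.3]
finger_gap: 59.6
tool shift units [-0.05 -0.01  0.24] turn units 0.03
```

```bash
python3 -m pendant '[[[-0.02,0,0.08,0],[-0.02,0,0.08,0],[0,0,0.05,0],[0,0,0.03,0],[0,0,0,0],[0,0,0,0],[0,0,0,0],[0,0,0,0],[0,0,0,0],[0,0,0,0]]]' 0.4
python3 to.py 451.9 -65.3 5 0.3
```

```text
time: 20.8
tool_pos: [452.9, -65.7, 5.5]
tcp_rot: [-180.0, 2.9, 0.4]
ft_force: [0.1, 0.5, 0.2]
finger_gap: 59.9
tool shift units [-0.05 -0.02  0.03] turn units 0.03
```

```bash
python3 -m pendant '[[[0,0,0,0],[0,0,0,0],[0,0,0,0],[0,0,0,0],[0,0,0,0],[0,0,0,0],[0,0,0,0],[0,0,0,0],[0,0,0,0],[0,0,0,0]]]' -1 40
python3 -m pendant '[[[0,0,-0.1,0],[0,0,-0.2,0],[0,0,-0.4,0],[0,0,-0.5,0],[0,0,-0.6,0],[0,0,-0.6,0],[0,0,-0.6,0],[0,0,-0.5,0],[0,0,-0.2,0],[0,0,0,0]]]'
python3 look.py w11 34
```

```text
time: 21.63
tool_pos: [453.2, -65.8, 5.8]
tcp_rot: [-180.0, 2.9, 0.4]
ft_force: [-0.2, -0.3, 0.6]
finger_gap: 32.7
time: 22.47
tool_pos: [457.5, -65.8, 88.5]
tcp_rot: [180.0, 2.8, 0.4]
ft_force: [0.5, -0.0, -0.5]
finger_gap: 32.8
[457.45217064 -65.75191088  88.4834661 ] [179.99628652   2.82888587   0.42824104] 22.4667 [ 0.48826532 -0.04893599 -0.46759379]
wrist px [258. 233.] z 34.0 c 456.1 -95.8 short 49.0 long 132.9 longdir -89.4
```

View pics/w11.png

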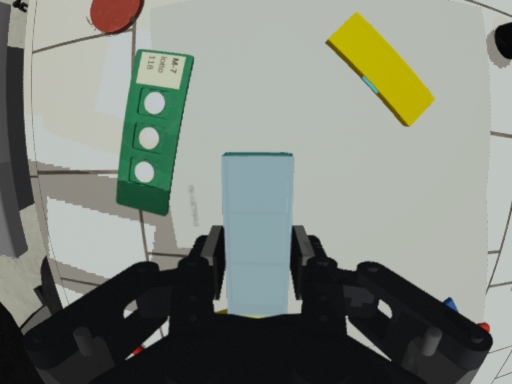

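```bash
python3 -m pendant '[[[0,-0.3,-0.3,0],[0.05,-0.6,-0.4,0],[0.05,-0.8,-0.4,0],[0.05,-0.8,-0.4,0],[0.05,-0.8,-0.2,0],[0.05,-0.8,-0.1,0],[0.05,-0.8,0,0],[0,-0.7,0,0],[0,-0.4,0,0],[0,-0.2,0,0]]]'
python3 -m pendant '[[[0,0,0,-0.4],[0,0,0,-0.8],[0,0,0,-0.9],[0,0,0,-0.9],[0,0,0,-0.9],[0,0,0,-0.9],[0,0,0,-0.9],[0,0,0,-0.9],[0,0,0,-0.6],[0,0,0,-0.2]]]'
python3 -m pendant '[[[0,0,0,-0.4],[0,0,0,-0.8],[0,0,0,-0.9],[0,0,0,-0.9],[0,0,0,-0.9],[0,0,0,-0.9],[0,0,0,-0.9],[0,0,0,-0.8],[0,0,0,-0.5],[0,0,0,-0.2]]]'
python3 look.py w12 48
python3 to.py 480.7 198.5 80 72.5
```

```text
time: 23.35
tool_pos: [460.9, 71.0, 125.5]
tcp_rot: [-179.8, 3.3, 0.3]
ft_force: [-0.9, -1.3, -0.8]
finger_gap: 32.9
time: 24.18
tool_pos: [457.6, 73.2, 123.9]
tcp_rot: [-177.8, 2.9, 36.1]
ft_force: [-0.1, 0.6, -0.8]
finger_gap: 32.8
time: 25.02
tool_pos: [455.4, 72.6, 122.7]
tcp_rot: [-176.2, 1.4, 70.0]
ft_force: [-0.8, -0.6, -0.6]
finger_gap: 32.9
[455.39121087  72.64759622 122.66420989] [-176.23526008    1.36370148   69.98311415] 25.0167 [-0.77712925 -0.60487835 -0.63957872]
wrist px [420. 213.] z 48.0 c 511.0 201.7 short 31.5 long 62.4 longdir 72.4
wrist px [258. 233.] z 48.0 c 487.0 60.8 short 53.9 long 141.8 longdir -20.0
wrist px [450. 162.] z 48.0 c 489.8 230.4 short 97.2 long 103.7 longdir 72.8
tool shift units [ 6.39 -0.83  2.04] turn units -0.55
```

View pics/w12.png

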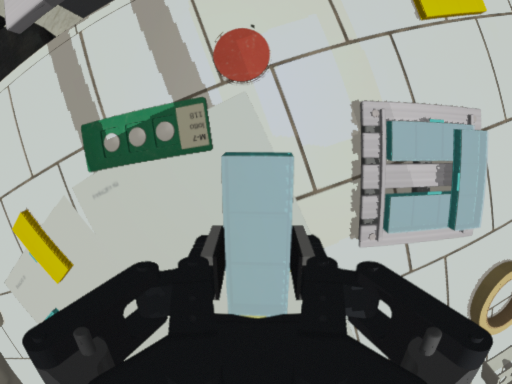

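```bash
python3 -m pendant '[[[0.3,-0.05,0,-0.1],[0.5,-0.07,0,-0.2],[0.7,-0.1,0,-0.2],[0.8,-0.1,0.1,0],[0.8,-0.1,0.1,0],[0.8,-0.1,0.2,0],[0.7,-0.1,0.2,0],[0.5,-0.1,0.2,0],[0.3,-0.05,0.1,0],[0.1,0,0,0]]]'
python3 to.py 480.7 198.5 60 72.5
```

```text
time: 25.9
tool_pos: [475.2, 192.7, 102.5]
tcp_rot: [-176.2, 1.2, 72.0]
ft_force: [-0.3, -0.3, -0.5]
finger_gap: 33.0
tool shift units [0.4  0.31 2.1 ] turn units -0.11
```

```bash
python3 -m pendant '[[[0.1,0.1,0.2,-0.1],[0.1,0.1,0.3,0],[0.05,0.05,0.35,0],[0,0,0.35,0],[0,0,0.3,0],[0,0,0.2,0],[0,0,0.1,0],[0,0,0,0],[0,0,0,0],[0,0,0,0]]]'
python3 look.py w13 48
python3 to.py 480.7 198.5 45 72.5
python3 -c "
from h import *
im=snapshot('side');cv2.imwrite('pics/s13.png',cv2.resize(im[140:290,170:350,::-1],None,fx=4,fy=4))"
```

```text
time: 26.73
tool_pos: [478.7, 193.8, 61.2]
tcp_rot: [-176.1, 1.3, 72.3]
ft_force: [0.9, 0.8, -1.1]
finger_gap: 33.1
[478.72083336 193.84704041  61.21098412] [-176.09419412    1.25056594   72.34058424] 26.7333 [ 0.89590052  0.76002095 -1.06181538]
wrist px [336. 256.] z 48.0 c 509.5 233.0 short 12.1 long 13.6 longdir -18.4
wrist px [377. 213.] z 48.0 c 493.4 265.5 short 33.6 long 73.1 longdir -17.3
wrist px [285. 203.] z 48.0 c 492.3 220.4 short 95.9 long 109.6 longdir -17.2
tool shift units [0.27 0.08 0.81] turn units -0.03
```

View pics/w13.png

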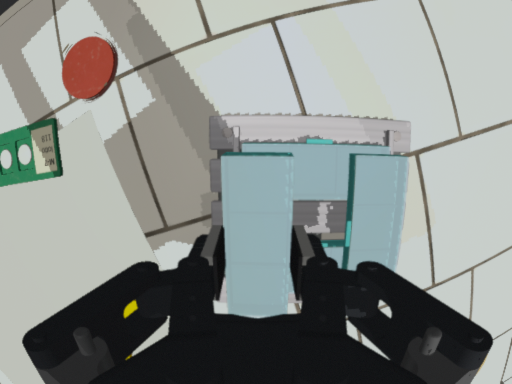

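View pics/s13.png

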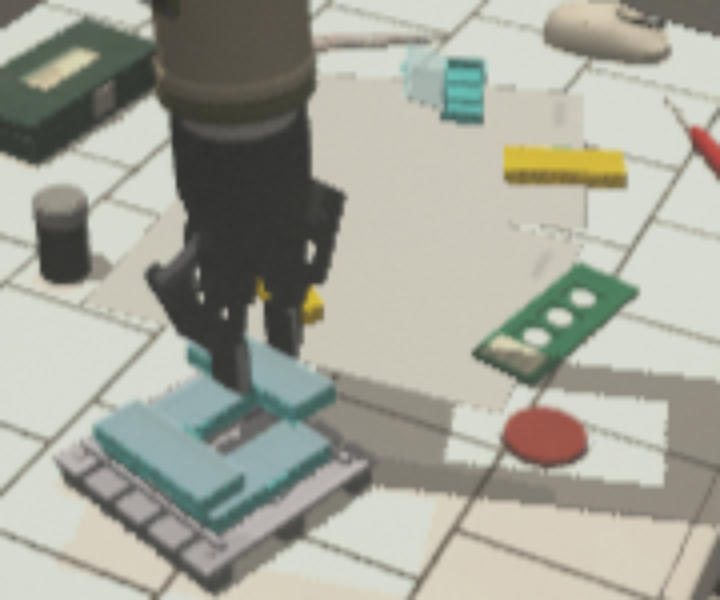

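```bash
python3 -m pendant '[[[0.08,0.03,0.1,0],[0.08,0.03,0.12,0],[0.05,0.02,0.12,0],[0.03,0,0.12,0],[0,0,0.1,0],[0,0,0.06,0],[0,0,0.03,0],[0,0,0,0],[0,0,0,0],[0,0,0,0]]]'
python3 to.py 480.7 198.5 40 72.5
```

```text
time: 27.67
tool_pos: [481.9, 199.0, 47.7]
tcp_rot: [-176.2, 1.2, 72.4]
ft_force: [0.4, -0.7, -0.4]
finger_gap: 32.9
tool shift units [-0.03 -0.02  0.39] turn units -0.03
```

```bash
python3 -m pendant '[[[-0.02,-0.03,0.05,0],[0,0,0.05,0],[0,0,0.05,0],[0,0,0.04,0],[0,0,0.03,0],[0,0,0,0],[0,0,0,0],[0,0,0,0],[0,0,0,0],[0,0,0,0]]]'
python3 to.py 480.7 198.5 40 72.5
```

```text
time: 28.5
tool_pos: [481.2, 198.8, 43.4]
tcp_rot: [-176.2, 1.1, 72.4]
ft_force: [0.7, 0.0, -0.5]
finger_gap: 33.0
tool shift units [-0.02 -0.01  0.17] turn units -0.03
```

```bash
python3 -m pendant '[[[0,-0.01,0.04,0],[0,0,0.04,0],[0,0,0.03,0],[0,0,0.02,0],[0,0,0,0],[0,0,0,0],[0,0,0,0],[0,0,0,0],[0,0,0,0],[0,0,0,0]]]'
python3 to.py 480.7 198.5 40 72.5
```

```text
time: 29.33
tool_pos: [481.2, 199.0, 42.7]
tcp_rot: [-176.3, 1.1, 72.4]
ft_force: [-1.1, -0.6, 2.2]
finger_gap: 33.1
tool shift units [-0.03 -0.01  0.13] turn units -0.03
```

```bash
python3 -m pendant '[[[0,0,0.05,0],[0,0,0.05,0],[0,0,0.05,0],[0,0,0.05,0],[0,0,0.05,0],[0,0,0,0],[0,0,0,0],[0,0,0,0],[0,0,0,0],[0,0,0,0]]]'
python3 to.py 480.7 198.5 40 72.5
```

```text
time: 30.17
tool_pos: [481.9, 199.8, 40.9]
tcp_rot: [-176.4, 1.1, 72.4]
ft_force: [-1.0, 0.0, 3.1]
finger_gap: 32.6
tool shift units [-0.08 -0.03  0.05] turn units -0.03
```

Low force, seated height; release to about 47 mm and retreat straight up along the tool.

```bash
python3 -m pendant '[[[0,0,0,0],[0,0,0,0],[0,0,0,0],[0,0,0,0],[0,0,0,0],[0,0,0,0],[0,0,0,0],[0,0,0,0],[0,0,0,0],[0,0,0,0]]]' 0.1
python3 -m pendant '[[[0,0,-0.1,0],[0,0,-0.2,0],[0,0,-0.3,0],[0,0,-0.4,0],[0,0,-0.6,0],[0,0,-0.6,0],[0,0,-0.5,0],[0,0,-0.3,0],[0,0,0,0],[0,0,0,0]]]'
python3 -m pendant '[[[-0.3,0,-0.3,0],[-0.5,0,-0.4,0],[-0.6,0,-0.4,0],[-0.6,0,-0.4,0],[-0.6,0,-0.4,0],[-0.6,0,-0.3,0],[-0.6,0,-0.2,0],[-0.4,0,0,0],[0,0,0,0],[0,0,0,0]]]'
python3 look.py w14 48
python3 -c "
from h import *
im=snapshot('side');cv2.imwrite('pics/s14.png',cv2.resize(im[140:290,170:350,::-1],None,fx=4,fy=4))"
```

```text
time: 31.0
tool_pos: [481.3, 199.7, 39.3]
tcp_rot: [-176.3, 1.1, 72.4]
ft_force: [0.3, -0.0, -0.1]
finger_gap: 46.9
time: 31.83
tool_pos: [487.5, 200.0, 108.8]
tcp_rot: [-176.5, 0.9, 72.4]
ft_force: [-0.7, 0.5, -0.0]
finger_gap: 47.5
time: 32.67
tool_pos: [460.3, 110.6, 160.3]
tcp_rot: [-176.3, 1.2, 72.4]
ft_force: [0.3, 0.1, 0.1]
finger_gap: 47.1
[460.3176767  110.57546933 160.28873416] [-176.2957349     1.15224443   72.3575779 ] 32.6667 [0.27737712 0.07698909 0.0624273 ]
wrist px [390. 183.] z 48.0 c 489.9 231.8 short 97.5 long 100.7 longdir 72.7
```

View pics/w14.png

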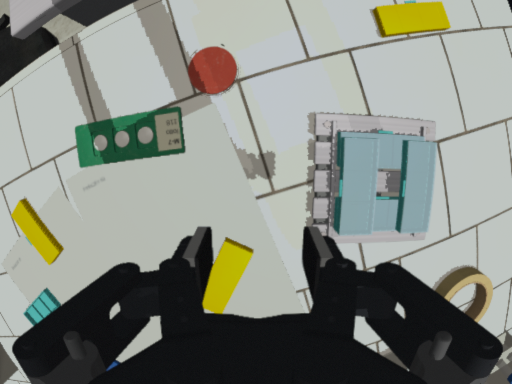

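View pics/s14.png

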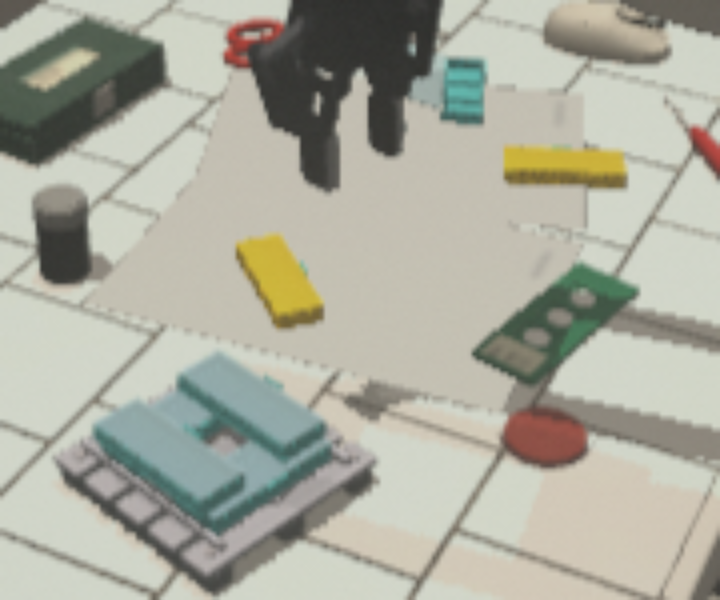

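```bash
python3 -c "
import cv2
im=cv2.imread('pics/w14.png');cv2.imwrite('pics/c14.png',cv2.resize(im[100:260,300:460],None,fx=3.75,fy=3.75,interpolation=2))"
```

```text
(no output)
```

View pics/c14.png

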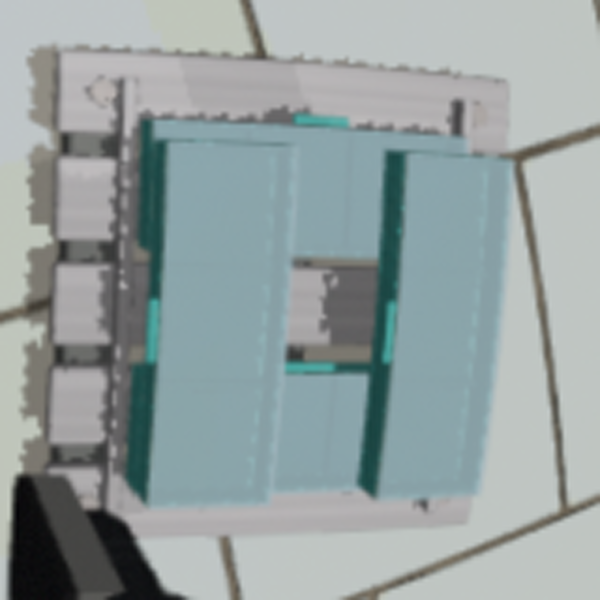

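```bash
python3 - <<'E'
from h import *
s=dict(tool_pos=np.array([460.318,110.575,160.289]),tcp_rot=np.array([-176.296,1.152,72.358]))
q=np.array([[(165,142),(296,146),(270,502),(148,504)],[(406,152),(513,158),(478,497),(378,498)]])/3.75+[300,100]
ux=np.array([.954,-.301]);uy=np.array([.301,.954])
for c in q:
    p=plane('wrist',c,48,s)[:,:2]; m=p.mean(0)-[490.3,229]
    l=(p[0]+p[1]-p[2]-p[3])/2
    print('layer x,y',(m@ux).round(1),(m@uy).round(1),'len',np.linalg.norm(l).round(1),'w',np.linalg.norm(p[0]-p[1]).round(1),'angle off',round(np.degrees(np.arctan2(l@uy,l@ux)),1))
im=snapshot('side')
s0=cv2.imread('pics/side0.png')[:,:,::-1]
a=im[150:172,270:296].astype(int)-s0[150:172,270:296]; print('open mailer diff (px>40)',(abs(a).max(2)>40).sum())
cv2.imwrite('pics/s15.png',cv2.resize(np.hstack([s0[140:180,255:305],im[140:180,255:305]])[:,:,::-1],None,fx=7,fy=7))
E
```

```text
layer x,y 0.8 -28.9 len 90.8 w 34.0 angle off -179.8
layer x,y 1.0 36.2 len 92.0 w 33.6 angle off -179.7
open mailer diff (px>40) 98
```

View pics/s15.png

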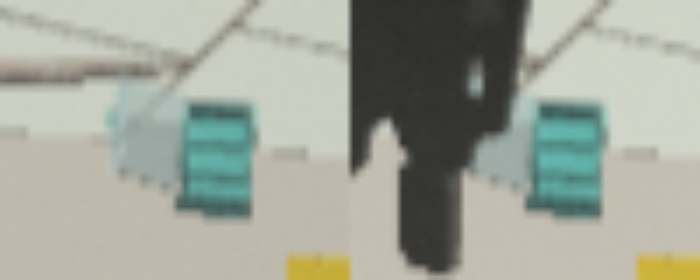

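```bash
python3 -c "
from bench import *
print(hand_in(), sense()['time'])"
```

```text
the job is handed in; nothing more can be done
the job is handed in; nothing more can be done
```

The second layer is built and handed in at about 33 s: both closed teal mailers lie flat and crosswise on the lower pair. No verdict came back.

**Last check (wrist view at top height, 48 mm):**
- Centres sit at layer x +0.8, y −28.9 mm and x +1.0, y +36.2 mm. The allowed ranges are ±16 mm across and 18 to 47 mm from the middle.
- Both are within about 0.3° of crosswise.
- The gap between them is about 30 mm. That follows the given centre lines at ±32 mm, though it is wider than a finger.
- The side view shows both lying flat and the gripper clear of the stack.
- The open mailer's box looks unmoved. The gripper hid part of its lid in that picture, so a plain pixel comparison there (98 changed pixels) proved nothing.

**What disagreed:**
- The fixed cameras placed things about 9 mm away from the wrist camera, more than the stated 2 mm. I went by the wrist camera because it agreed with itself from several heights and yaws, and it gave the lower pair's 65 mm spacing.
- The last wrist check put both mailers about 2 mm further along layer y than the tool's positions at release (−29 and +36 against about −31 and +34). That is well inside the limits.
- The tool had tilted up to about 4° by the second placement, but the mailer still settled flat. Contact force was about 3 N at most in the readings.

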